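# Set the T-square for scoring a glass plate

## Robot

A 7-joint arm with a two-finger parallel gripper is mounted at the origin on a cart in front of the work surface, level with it; the furniture and walls round the work are solid. World frame = base frame: x ahead of the robot, y to its left, z up, the work surface at z = 0. Lengths are in m, angles in rad, forces in N, time in s.
With the tool pointing down it reaches from about 0.35 to 0.9 m from the base axis. Payload 8.1 kg.
Tool frame: the origin (TCP) lies midway between the tips of the shut fingers; the grasp point (between the pads) lies 19 mm behind it (arm.pinch_z is the distance from the TCP to the grasp point, in m); z points along the fingers, y is the direction in which the jaws open and shut (so a half turn about z gives the same grasp; the last joint's range is limited). The gripper opens to 92 mm and grips with 3 to 60 N. Pads are 19 mm wide; open, the fingers measure 130 mm over their backs; the gripper's body (75 mm by 190 mm) begins 47 mm behind the grasp point.
Start: joints at [1.239, 0.434, 0.025, 1.573, -0.012, 1.134, -0.075], TCP at [0.142, -0.609, 0.227] pointing down, gripper open.
Joint ranges: [-2.62, 2.62], [-0.44, 2.09], [-1.27, 1.32], [0.08, 2.57], [-1.32, 4.46], [0.12, 2], [-2.74, 2.74]. Speed limits (rad/s): [2.22, 2.22, 3.01, 3.01, 3.14, 3.14, 3.14].

## Interface

Orientations are given as a rotation vector (axis times angle).
In Python, from cell import arm, eyes gives the robot as it stands.
- The arm moves only by the tool apply_moves, never from a script. Its argument "targets" is one flat list of numbers, 5 for each row, row after row: the closure, from 0 (fully open) to 1 (shut), then the shift along the tool's x, y, z each as a share of 40 cm, from -1 to 1, then the turn about the tool's z as a share of pi/2 rad, from -1 to 1. A call has 1 to 20 rows; each row shifts and turns the commanded pose from where the row before left it, along the tool's axes as they then stand; what a row does not reach is not made up. A row lasts 1/8 s, in which the tool goes at most 62.5 mm and 10.7 degrees, less where a joint would pass 70% of its speed; a pose out of reach is approached as far as the arm can. A call with a number of a shift or a turn outside -1 to 1 is refused whole. A call with a gripper value outside its range is refused whole. The fingers move at their own pace and stop on an object; "grip_force" is the grip in N (left out, the last holds). Time passes only in rows, so rows that do not move let the fingers close. It gives the time, the measured TCP pose, the force and the opening at its end, in the units of the state.
- arm.observe(): the state, without advancing time (a new reading comes with each control period).
- eyes.get_image(name): name is "side" or "top" or "wrist"; returns the picture (400x640x3 uint8, red, green, blue); there is no depth.
- eyes.camera_params(name): a dict with "camera_matrix" (3x3 intrinsics, pixels), "distortion" ([k1, k2, p1, p2, k3] as OpenCV has them; the pictures are not rectified), "xyz" and "attitude" of the camera in the world; the wrist camera has in their place "hand_eye" (4x4, takes a point from camera to tool coordinates, whose origin is the TCP and whose axes are the flange's). Camera axes: x right, y down, z forward; pixel columns grow to the right and rows downward; lengths in m; the calibration is good to about 2 mm. A picture is of the moment at which its call begins: read the wrist's pose just before it. camera_params takes no time and is no camera call.
- arm.sign_off(): hands the job in, once; it reports no verdict.
The state is a dict: "clock": time; "joints": joint angles; "dq": joint speeds; "joint_efforts": joint torques, N m; "position": TCP position; "ee_rot": TCP orientation; "force": force on the tool from outside, world axes, zero at the start; "ft_torque": the same for the moment, N m; "width": opening from 0.0 (shut) to 1.0 (fully open).
Only numpy, scipy, OpenCV 4.12 (cv2) and the standard library are available. Lean on these libraries where they do the work, as an engineer would, in place of code of your own. Each camera call takes 0.05 s, during which the arm holds its last target.

## Task

A glass thin-layer plate lies in the cutting board, marked with a line where it is to be scored. Slide the T-square over the board, without lifting it off, until its head sits flush along the board's front metal edge and the graduated left edge of its blade runs along the marked line, and leave it there. Do not disturb the other things on the bench.

Things in the scene. Friction and masses are not known exactly. Their poses are not given: they have to be found in the camera images.
- board: Grey cutting board, fixed to the bench, 150 (x) x 260 (y) x 18 mm high, with a smooth level top; a white glass plate 100 x 200 mm is sunk level into the middle of its top. Origin: centre of its underside. Its x axis points away from the robot (turned by up to 0.2 rad). Its front face, with a bright metal edging, is the plane x = -75 mm of this frame.
- cut_line (a point): The dark line, 2 mm wide and 98 mm long, drawn across the white plate, square to the board's front edge. The point is the middle of the line, at the level of the board's top (18 mm above the bench), on the board's x = 0; its x axis runs along the line, away from the robot.
- guard (a point): Middle (also in height) of the T-square's finger guard, an aluminium bar 92 x 10 x 17 mm high standing lengthwise on the blade; push it on its sides or ends, or pinch it across its 10 mm. x axis along the blade, away from the head; y to the left. In this frame: guard ends at x = -46 and +46 mm, head's inner face at x = -96 mm; the T-square's centre of mass is at x = -42 mm.
- rule_edge (a point): Point on the graduated left edge of the T-square's steel blade, at its underside, 80 mm from the head's inner face; axes as the guard's. The blade, 150 mm long beyond the head x 32 x 3 mm, lies on the board's top; this edge is 22 mm left of the guard's middle. 50 mm of bare blade lie between head and guard. The T-square is loose, 160 to 300 g.
- head_left (a point): Left end (robot's view) of the inner face of the T-square's black head, the face that is to bear on the board's front face. The head, 20 x 120 x 22 mm, square to the blade at the end nearest the robot, hangs in front of the board, from 3 to 25 mm above the bench; the robot-side face is 20 mm nearer the robot. The point is 14 mm above the bench; axes as the guard's.
- head_right (a point): Right end of the head's inner face, 120 mm from the left end.
- marker_mid (a point): Middle of a white marker pen, 135 mm long, 17 mm thick, lying on the bench to the right; leave it.
- slide_box_mid (a point): Middle of a small white carton, 58 x 80 x 24 mm, to the right of the board; leave it.
- petri_mid (a point): Middle of a petri dish, 89 mm across, 16 mm high, to the right of the board; leave it.
- dropper_mid (a point): Middle of a brown dropper bottle, 33 mm across, 72 mm high, standing to the left, nearer the robot than the board; leave it.

How it is judged:
At the end, for the whole second after the job is handed in: Both ends of the head's inner face are within 2 mm of the board's front face, the blade's graduated left edge is within 4 mm of the marked line, and the T-square lies flat on the board (x of each of head_left, head_right in the frame of board above -0.077 m and y of rule_edge in the frame of cut_line between -0.004 and 0.004 m and z of rule_edge in the frame of board below 0.021 m and angle between guard's own z axis and vertical below 0.03 rad); the robot touches nothing.
It fails at once if the T-square was lifted off the board (more than 12 mm) or tipped (more than 0.2 rad) (z of rule_edge in the frame of board above 0.03 m or angle between guard's own z axis and vertical above 0.2 rad).
It fails at once if the marker pen was disturbed (moved more than 20 mm) (distance of marker_mid from where it was at the start of the episode above 0.02 m).
It fails at once if the slide box was disturbed (moved more than 20 mm) (distance of slide_box_mid from where it was at the start of the episode above 0.02 m).
It fails at once if the petri dish was disturbed (moved more than 20 mm) (distance of petri_mid from where it was at the start of the episode above 0.02 m).
It fails at once if the dropper bottle was disturbed (moved more than 20 mm) (distance of dropper_mid from where it was at the start of the episode above 0.02 m).
It also fails if it takes over 48 s, if anything falls off the work surface, if the arm or the gripper's body presses on something with over 40 N, if the wrist force passes 120 N, or if a joint passes its speed limit or range.

## Working session

There is one attempt and no reset: what is moved stays moved. The work goes in short steps, Python scripts to look and compute and a tool call to move; the robot and the scene stay as the last step left them, time stands still between calls to the robot, and variables do not carry over. Pictures are saved under pics/ and viewed, and the job is handed in when it is done.

Besides the shell and the picture viewer there is one more tool, called in YAML: its name, and indented under it one key for each argument. apply_moves: Moves the arm, as the interface text tells. Its arguments: {"type":"object","properties":{"targets":{"type":"array"},"grip_force":{"type":"number"}},"required":["targets"]}

```bash
mkdir -p pics
python3 - <<'E'
from cell import arm, eyes
import cv2
print(arm.observe())
for n in ("top","side","wrist"):
    im=eyes.get_image(n); cv2.imwrite(f"pics/{n}0.png",im[:,:,::-1])
    print(n,eyes.camera_params(n))
E
```

```text
{'clock': 0.0, 'joints': array([ 1.23936402,  0.43521774,  0.02497331,  1.57410604, -0.0116558 ,
        1.13398072, -0.07510537]), 'dq': array([ 0.00095754, -0.00106185,  0.00064639,  0.00029127,  0.00105186,
       -0.00064769,  0.00074503]), 'joint_efforts': array([-3.44442060e-04, -6.67846942e+01,  9.85129885e-01, -3.14457536e+01,
       -6.05356484e-02,  4.29572293e-02,  2.06328800e-04]), 'position': array([ 0.14162105, -0.60821712,  0.22594475]), 'ee_rot': array([-3.11953611e+00, -3.58334224e-01,  4.23886201e-04]), 'force': array([0.03302211, 0.2448774 , 0.01403085]), 'ft_torque': array([ 0.00985842,  0.02067041, -0.00900368]), 'width': 1.00254090876182}
top {'camera_matrix': array([[361.46666783,   0.        , 320.31611298],
       [  0.        , 361.46666783, 204.89124808],
       [  0.        ,   0.        ,   1.        ]]), 'distortion': array([-0.07086791,  0.        ,  0.        ,  0.        ,  0.        ]), 'xyz': array([ 0.49998007, -0.13822996,  0.91491291]), 'attitude': array([-2.18731528,  2.22162699, -0.0324827 ])}
side {'camera_matrix': array([[464.57586273,   0.  
[... 245 characters left out ...]
62986058,  1.01147348]), 'attitude': array([-2.66775635,  0.2173977 , -0.05816083])}
wrist {'camera_matrix': array([[298.50469075,   0.        , 319.89560341],
       [  0.        , 298.50469075, 200.28294301],
       [  0.        ,   0.        ,   1.        ]]), 'distortion': array([0.01905009, 0.        , 0.        , 0.        , 0.        ]), 'hand_eye': array([[-1.31251318e-03, -9.57817299e-01, -2.87374839e-01,
         7.75419436e-02],
       [ 9.99999134e-01, -1.28427842e-03, -2.86761224e-04,
        -5.09235626e-04],
       [-9.44044416e-05, -2.87374967e-01,  9.57818156e-01,
        -1.58596179e-01],
       [ 0.00000000e+00,  0.00000000e+00,  0.00000000e+00,
         1.00000000e+00]])}
```

View pics/top0.png

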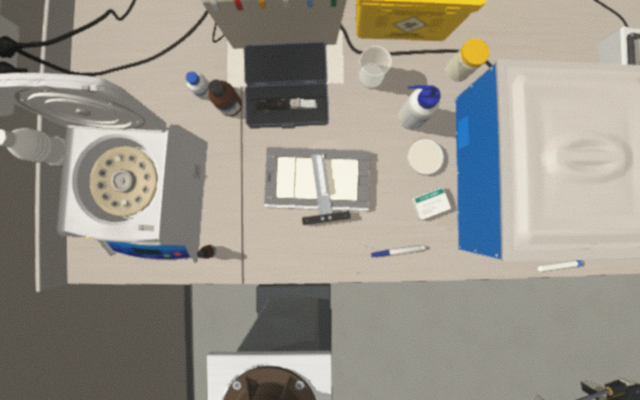

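View pics/side0.png

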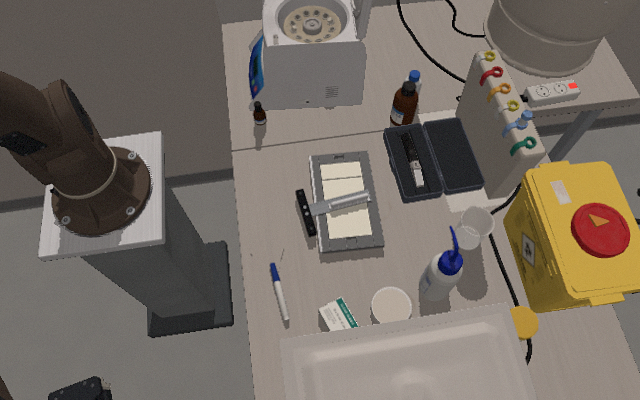

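View pics/wrist0.png

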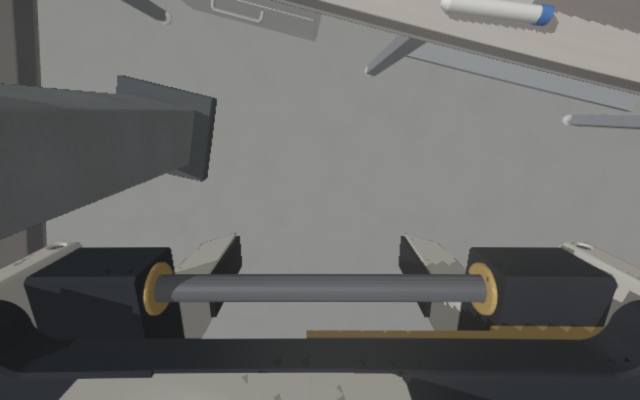

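```bash
cat > h.py <<'E'
import numpy as np, cv2
from scipy.spatial.transform import Rotation as R
from cell import arm, eyes
def cam(n, st=None):
    p=eyes.camera_params(n); K=p["camera_matrix"]; d=p["distortion"]
    if n=="wrist":
        T=np.eye(4); T[:3,:3]=R.from_rotvec(st["ee_rot"]).as_matrix(); T[:3,3]=st["position"]
        T=T@p["hand_eye"]; return K,d,T[:3,:3],T[:3,3]
    return K,d,R.from_rotvec(p["attitude"]).as_matrix(),np.array(p["xyz"])
def pix2w(c,uv,z):
    K,d,Rm,t=c
    q=cv2.undistortPoints(np.array(uv,float).reshape(-1,1,2),K,d).reshape(-1,2)
    r=np.c_[q,np.ones(len(q))]@Rm.T
    s=(np.broadcast_to(z,len(q))-t[2])/r[:,2]
    return t+r*s[:,None]
def w2pix(c,P):
    K,d,Rm,t=c
    rv,_=cv2.Rodrigues(Rm.T); 
    return cv2.projectPoints(np.array(P,float).reshape(-1,3),rv,-Rm.T@t,K,d)[0].reshape(-1,2)
E
python3 - <<'E'
import cv2
a=cv2.imread('pics/top0.png')[140:235,255:380]; cv2.imwrite('pics/topc.png',cv2.resize(a,None,fx=6,fy=6,interpolation=cv2.INTER_CUBIC))
a=cv2.imread('pics/side0.png')[145:255,285:390]; cv2.imwrite('pics/sidec.png',cv2.resize(a,None,fx=5,fy=5,interpolation=cv2.INTER_CUBIC))
E
```

```text
(no output)
```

View pics/topc.png

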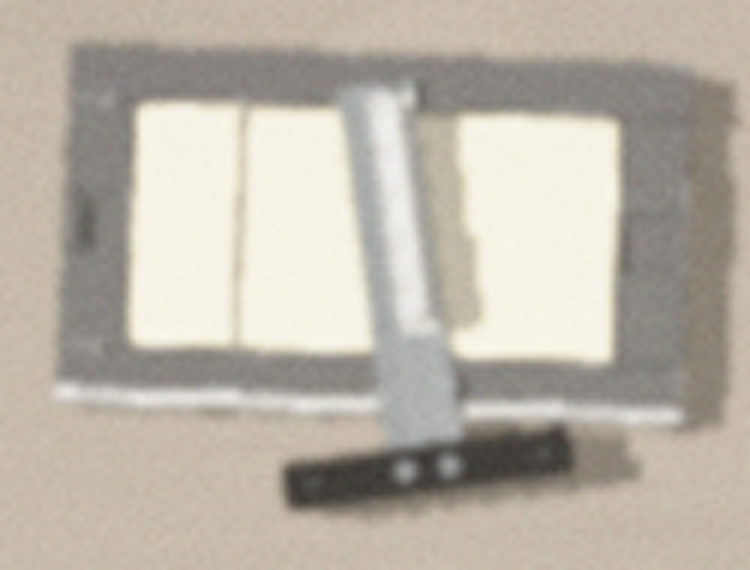

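View pics/sidec.png

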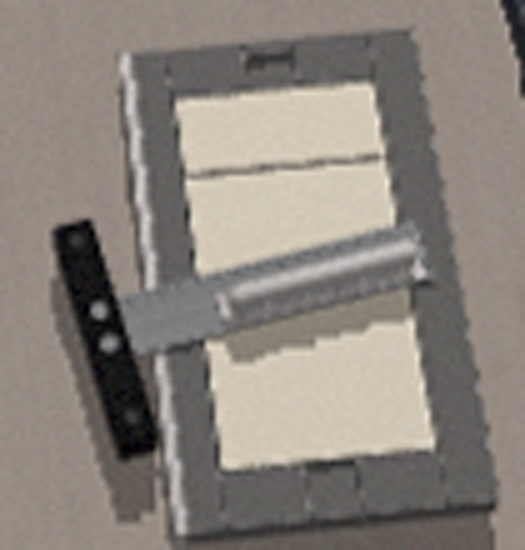

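Run:
```python
from h import *
c=cam("top"); f=lambda L,z:pix2w(c,[( (u+.5)/6-.5+255,(v+.5)/6-.5+140) for u,v in L],z)
np.set_printoptions(precision=4,suppress=True)
b=f([(70,45),(690,68),(682,422),(52,398)],.018);print(b, b.mean(0))
print("line",f([(243,103),(235,347)],.018))
print("blade L far, L near, R near",f([(340,92),(386,440),(462,430)],.021))
print("head TL TR BR BL",f([(283,465),(567,430),(572,470),(290,508)],.025))
print("guard near mid, far mid top", f([(420,330),(388,92)],.038))
s=cam("side"); g=lambda L,z:pix2w(s,[((u+.5)/5-.5+285,(v+.5)/5-.5+145) for u,v in L],z)
print("side board",g([(415,30),(497,510),(178,535),(120,55)],.018))
print("line",g([(378,157),(192,175)],.018))
print("head",g([(85,220),(155,447),(122,458),(54,230)],.025))
o=lambda L,z:pix2w(c,L,z)
print("pens",o([(372,254),(428,248),(539,268),(583,263)],.008))
print("box, petri",o([(415,196),(452,210),(427,157)],.02))
print("blue box right",o([(457,90),(460,245),(500,258)],.1))
```

```text
[[ 0.6752 -0.0035  0.018 ]
 [ 0.6614 -0.2619  0.018 ]
 [ 0.5139 -0.2555  0.018 ]
 [ 0.5279  0.0054  0.018 ]] [ 0.5946 -0.1289  0.018 ]
line [[ 0.6495 -0.0755  0.018 ]
 [ 0.5479 -0.0709  0.018 ]]
blade L far, L near, R near [[ 0.6529 -0.116   0.021 ]
 [ 0.5084 -0.1328  0.021 ]
 [ 0.512  -0.1642  0.021 ]]
head TL TR BR BL [[ 0.4987 -0.0905  0.025 ]
 [ 0.5113 -0.2072  0.025 ]
 [ 0.4948 -0.209   0.025 ]
 [ 0.4811 -0.0931  0.025 ]]
guard near mid, far mid top [[ 0.5525 -0.1474  0.038 ]
 [ 0.6497 -0.1359  0.038 ]]
side board [[ 0.6756 -0.0071  0.018 ]
 [ 0.6595 -0.2691  0.018 ]
 [ 0.5133 -0.2575  0.018 ]
 [ 0.5253  0.0019  0.018 ]]
line [[ 0.6423 -0.0773  0.018 ]
 [ 0.55   -0.0727  0.018 ]]
head [[ 0.4943 -0.093   0.025 ]
 [ 0.5093 -0.2158  0.025 ]
 [ 0.4935 -0.2188  0.025 ]
 [ 0.4787 -0.096   0.025 ]]
pens [[ 0.4035 -0.2642  0.008 ]
 [ 0.4158 -0.406   0.008 ]
 [ 0.3576 -0.6959  0.008 ]
 [ 0.3665 -0.8183  0.008 ]]
box, petri [[ 0.5467 -0.3727  0.02  ]
 [ 0.5103 -0.4653  0.02  ]
 [ 0.644  -0.4056  0.02  ]]
blue box right [[ 0.7872 -0.4577  0.1   ]
 [ 0.4296 -0.4527  0.1   ]
 [ 0.3977 -0.5459  0.1   ]]
```

apply_moves:
  targets: [0,0.056,-0.066,-0.01,0,0,0.056,-0.066,-0.01,0,0,0.056,-0.066,-0.01,0,0,0.056,-0.066,-0.01,0,0,0.056,-0.066,-0.01,0,0,0.056,-0.066,-0.01,0,0,0.056,-0.066,-0.01,0,0,0.056,-0.066,-0.01,0,0,0.056,-0.066,-0.01,0,0,0.056,-0.066,-0.01,0]

```text
clock: 1.4
position: [0.3003, -0.2997, 0.2668]
ee_rot: [-3.121, -0.358, 0.0]
force: [-0.1, -0.1, 0.5]
width: 1.002
```

apply_moves:
  targets: [0,0.078,-0.0316,0.005,0,0,0.078,-0.0316,0.005,0,0,0.078,-0.0316,0.005,0,0,0.078,-0.0316,0.005,0,0,0.078,-0.0316,0.005,0,0,0.078,-0.0316,0.005,0,0,0.078,-0.0316,0.005,0,0,0.078,-0.0316,0.005,0,0,0,0,0,0.072,0,0,0,0,0]

```text
clock: 2.65
position: [0.5201, -0.1456, 0.2503]
ee_rot: [-3.136, -0.183, 0.001]
force: [0.4, -0.5, -0.4]
width: 1.0
```

Run:
```python
from h import *
st=arm.observe(); im=eyes.get_image("wrist"); cv2.imwrite("pics/w1.png",im[:,:,::-1]); np.save("st1.npy",np.r_[st["position"],st["ee_rot"]]); print(st["position"],st["ee_rot"],st["joints"])
```

```text
[ 0.52010264 -0.14556375  0.25033541] [-3.13618004e+00 -1.83048328e-01  1.33319245e-03] [ 0.42225833  0.30207041 -0.32011009  1.72525916  0.10369211  1.13168426
 -1.38275621]
```

View pics/w1.png

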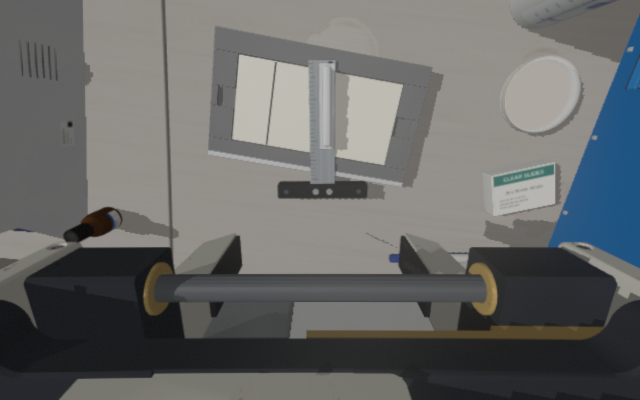

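Run:
```python
import cv2
a=cv2.imread('pics/w1.png')[20:210,200:440]; cv2.imwrite('pics/w1c.png',cv2.resize(a,None,fx=3.3,fy=3.15,interpolation=cv2.INTER_CUBIC)[:600,:800])
print(cv2.imread('pics/w1c.png').shape)
```

```text
(598, 792, 3)
```

View pics/w1c.png

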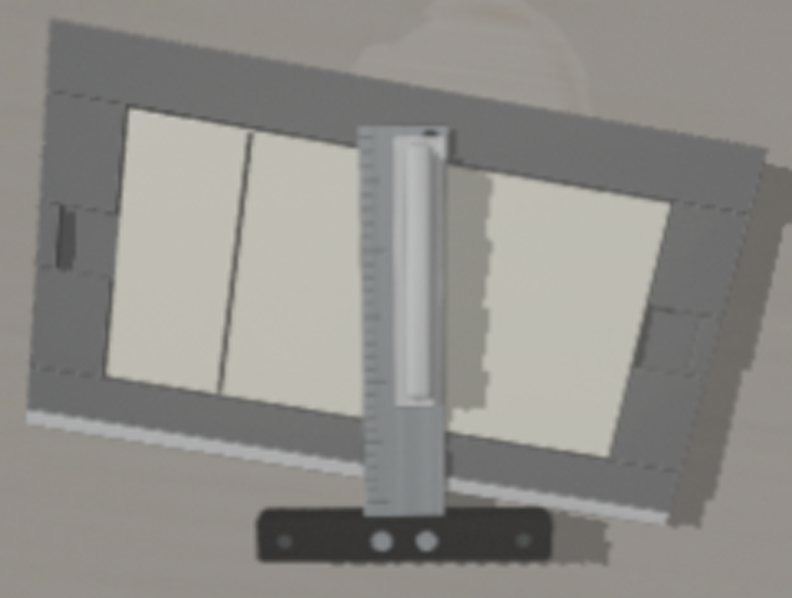

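```bash
cat > m1.py <<'E'
from h import *
np.set_printoptions(precision=4,suppress=True)
a=np.load("st1.npy"); c=cam("wrist",dict(position=a[:3],ee_rot=a[3:]))
f=lambda L,z:pix2w(c,[( (u+.5)/3.3-.5+200,(v+.5)/3.1474-.5+20) for u,v in L],z)
b=f([(50,20),(767,150),(666,515),(27,410)],.018);print(b,b.mean(0))
L=f([(250,132),(220,393)],.018);print("line",L)
yaw=lambda P,Q:np.arctan2(Q[1]-P[1],Q[0]-P[0])
print("yaws: line",yaw(L[1],L[0]),"board front",yaw(b[2],b[3])-np.pi/2,"back",yaw(b[1],b[0])-np.pi/2, "L",yaw(b[3],b[0]),"R",yaw(b[2],b[1]))
B=f([(359,128),(366,513),(443,513),(449,128)],.021);print("blade",B,yaw(B[1],B[0]),yaw(B[2],B[3]))
G=f([(418,138),(420,398)],.038);print("guard top far/near",G,yaw(G[1],G[0]))
H=f([(258,508),(551,508)],.025);print("head inner",H,yaw(H[1],H[0])-np.pi/2)
E
python3 m1.py
```

```text
[[ 0.6751 -0.0049  0.018 ]
 [ 0.6612 -0.2641  0.018 ]
 [ 0.5166 -0.2556  0.018 ]
 [ 0.5313  0.0027  0.018 ]] [ 0.596  -0.1305  0.018 ]
line [[ 0.6461 -0.0769  0.018 ]
 [ 0.5471 -0.0721  0.018 ]]
yaws: line -0.04811681838524249 board front -0.05716069483923558 back -0.05359673354086647 L -0.05266486536464124 R -0.05818185965696996
blade [[ 0.6516 -0.1161  0.021 ]
 [ 0.5041 -0.1343  0.021 ]
 [ 0.5077 -0.1652  0.021 ]
 [ 0.6554 -0.1482  0.021 ]] 0.12288262607358291 0.11476312593964043
guard top far/near [[ 0.6483 -0.1375  0.038 ]
 [ 0.5564 -0.1495  0.038 ]] 0.1297807040946182
head inner [[ 0.5023 -0.0913  0.025 ]
 [ 0.5157 -0.2074  0.025 ]] 0.11528128657729764
```

apply_moves:
  targets: [0,0.077,0.0095,0,0,0,0.077,0.0095,0,0,0,0,0,0.1,0,0,0,0,0.1,0,0,0,0,0.1,0,0,0,0,0.1,0,0,0,0,0.08,0,0,0,0,0.05,0,0,0,0,0.02,0,0,0,0,0,0,0,0,0,0,0]
  grip_force: 20

```text
clock: 4.08
position: [0.5829, -0.1465, 0.0318]
ee_rot: [3.136, 0.182, 0.002]
force: [-0.2, 0.4, 0.5]
width: 1.002
```

Run:
```python
from h import *
st=arm.observe(); im=eyes.get_image("wrist"); cv2.imwrite("pics/w2.png",im[:,:,::-1]); print(st)
```

```text
{'clock': 4.075, 'joints': array([ 0.33915425,  0.63125867, -0.26398273,  1.8063774 ,  0.23263482,
        0.73258958, -1.5047653 ]), 'dq': array([-0.00167157, -0.00312528,  0.00056322, -0.00124034, -0.00099052,
       -0.00273897, -0.00446565]), 'joint_efforts': array([ 6.00074977e-02, -7.07070780e+01, -4.27647203e+00, -2.24545813e+01,
       -1.14415213e-02, -6.34412770e-02,  1.66468299e-02]), 'position': array([ 0.58293893, -0.14646301,  0.03176649]), 'ee_rot': array([3.13583957e+00, 1.81787406e-01, 2.42703150e-03]), 'force': array([-0.1524121 ,  0.36501961,  0.47523031]), 'ft_torque': array([ 0.0247204 ,  0.01046772, -0.01541937]), 'width': 1.0021370096023976}
```

View pics/w2.png

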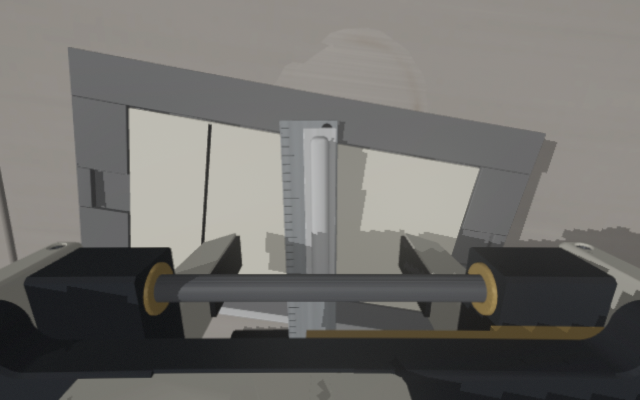

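apply_moves:
  targets: [0,0,0,0.012,0,1,0,0,0,0,1,0,0,0,0,1,0,0,0,0,1,0,0,0,0,1,0,0,0,0,1,0,0,0,0,1,0,0,0,0,1,0,0,0,0,1,0,0,0,0]
  grip_force: 20

```text
clock: 5.38
position: [0.5823, -0.1463, 0.0259]
ee_rot: [3.136, 0.181, -0.0]
force: [-0.0, -0.7, 1.3]
width: 0.107
```

Run:
```python
from h import *
st=arm.observe(); im=eyes.get_image("wrist"); cv2.imwrite("pics/w3.png",im[:,:,::-1]); print(st["position"],st["ee_rot"],st["force"],st["width"])
```

```text
[ 0.58228341 -0.14627063  0.0259298 ] [ 3.13622986e+00  1.81454339e-01 -1.18216524e-05] [-0.02045493 -0.6875203   1.27001701] 0.10747285642103262
```

View pics/w3.png

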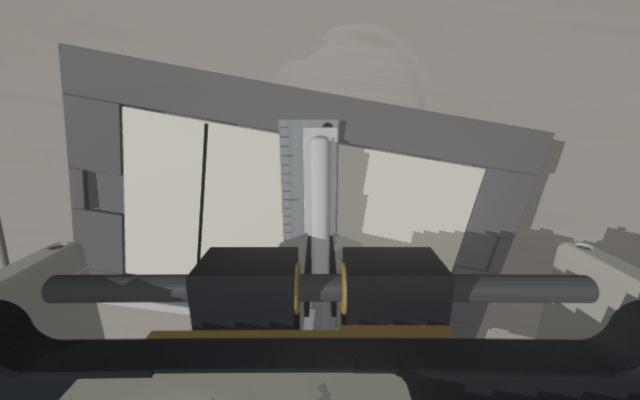

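apply_moves:
  targets: [1,0,0,0,0.036,1,0,0,0,0.036,1,0,0,0,0.036,1,0,0,0,0,1,0,-0.021,0,0,1,0,-0.021,0,0,1,0,-0.021,0,0,1,0,-0.021,0,0,1,0,-0.021,0,0,1,0,-0.021,0,0,1,0.013,0,0,0,1,0.012,0,0,0,1,0,0,0,0,1,0,0,0,0]

```text
clock: 7.18
position: [0.5956, -0.0964, 0.0259]
ee_rot: [-3.14, 0.085, -0.002]
force: [1.1, 1.4, -1.7]
width: 0.111
```

Run:
```python
from h import *
st=arm.observe(); im=eyes.get_image("wrist"); cv2.imwrite("pics/w4.png",im[:,:,::-1]); print(st["position"],st["ee_rot"],st["force"],st["width"])
np.save("st4.npy",np.r_[st["position"],st["ee_rot"]])
im=eyes.get_image("top")[140:235,255:380]; cv2.imwrite("pics/t4.png",cv2.resize(im[:,:,::-1],None,fx=6,fy=6,interpolation=2))
im=eyes.get_image("side")[145:255,285:390]; cv2.imwrite("pics/s4.png",cv2.resize(im[:,:,::-1],None,fx=5,fy=5,interpolation=2))
```

```text
[ 0.59563242 -0.09638808  0.02591534] [-3.14024215e+00  8.51216709e-02 -1.80213511e-03] [ 1.14137081  1.37686504 -1.73941322] 0.11081464007178887
```

View pics/w4.png

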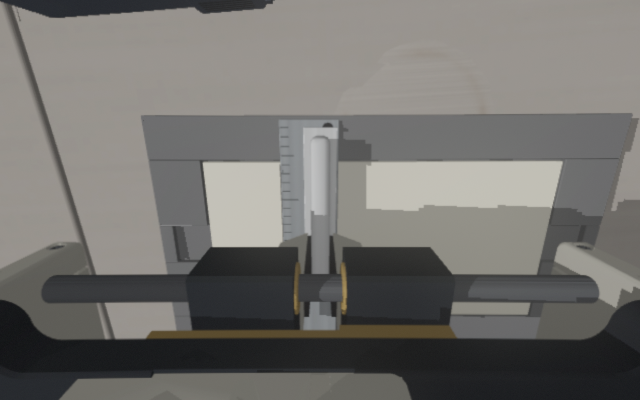

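View pics/t4.png

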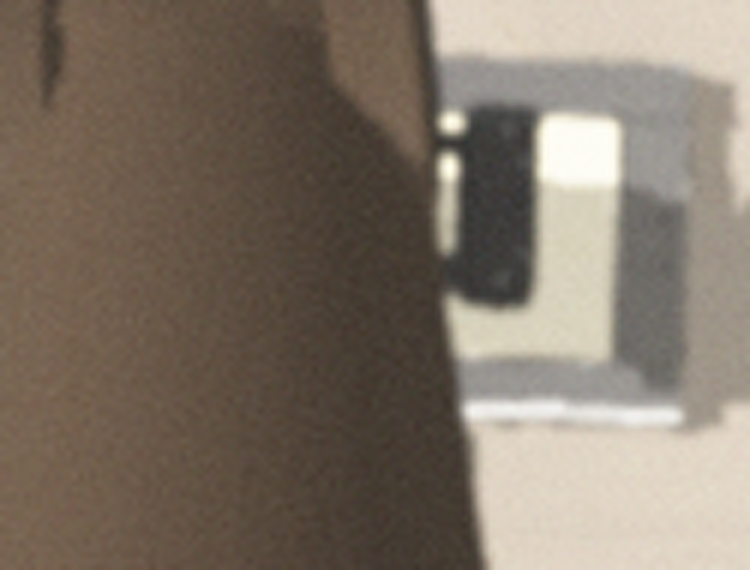

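View pics/s4.png

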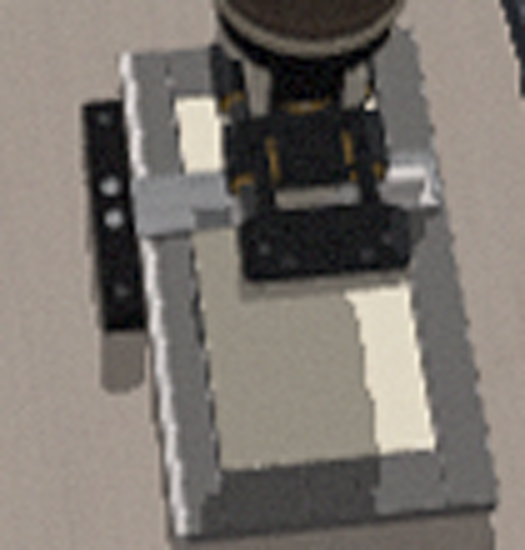

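Run:
```python
import cv2
a=cv2.imread('pics/w4.png')[105:250,140:340]; cv2.imwrite('pics/w4c.png',cv2.resize(a,None,fx=4,fy=4,interpolation=cv2.INTER_CUBIC))
```

```text
(no output)
```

View pics/w4c.png

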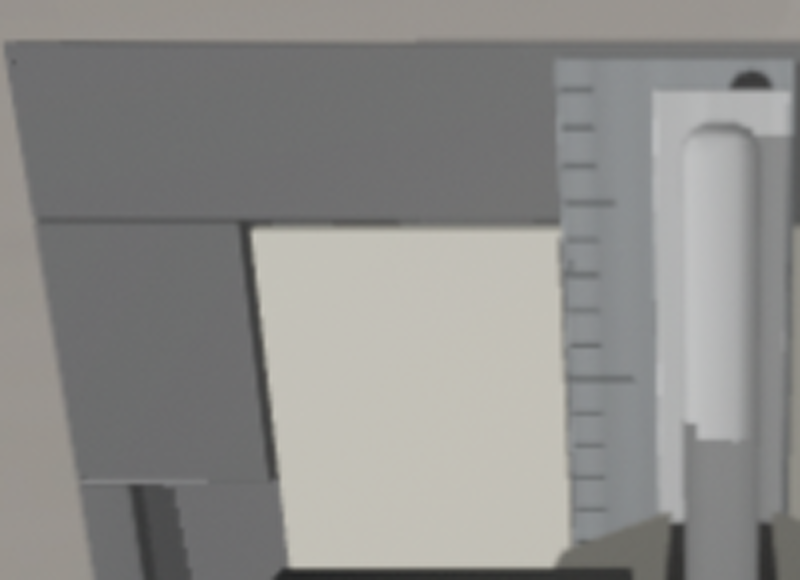

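Run:
```python
from h import *
np.set_printoptions(precision=4,suppress=True)
th=-.054; e=np.array([np.cos(th),np.sin(th)]); n=np.array([-np.sin(th),np.cos(th)])
pr=lambda t,P:print(t,np.c_[P[:,:2]@e,P[:,:2]@n].tolist() if 0 else np.round(np.c_[P[:,:2]@e,P[:,:2]@n],4).tolist())
a=np.load("st1.npy"); c=cam("wrist",dict(position=a[:3],ee_rot=a[3:]))
f=lambda L,z:pix2w(c,[((u+.5)/3.3-.5+200,(v+.5)/3.1474-.5+20) for u,v in L],z)
pr("w1 plateL",f([(128,107),(105,375)],.018)); pr("line",f([(250,132),(220,393)],.018)); pr("plateR",f([(671,203),(610,458)],.018)); pr("boardL/R",f([(50,20),(27,410),(767,150),(666,515)],.018))
a=np.load("st4.npy"); c=cam("wrist",dict(position=a[:3],ee_rot=a[3:]))
g=lambda L,z:pix2w(c,[((u+.5)/4-.5+140,(v+.5)/4-.5+105) for u,v in L],z)
pr("w4 plateL",g([(248,225),(289,565)],.018)); pr("boardL",g([(7,43),(96,575)],.018)); pr("edge bottom",g([(556,62),(571,540)],.018));pr("edge top",g([(556,62),(571,540)],.021))
pr("back edge",g([(7,43),(790,43)],.018))
h=lambda L,z:pix2w(c,L,z); pr("plateR w4",h([(562,160),(543,290)],.018)); pr("boardR",h([(632,115),(606,250)],.018))
s=cam("side"); k=lambda L,z:pix2w(s,[((u+.5)/5-.5+285,(v+.5)/5-.5+145) for u,v in L],z)
pr("side head inner",k([(118,100),(147,330)],.025)); pr("side front edge",k([(122,55),(180,535)],.018))
```

```text
w1 plateL [[0.6502, 0.0022], [0.5498, 0.0024]]
line [[0.6492, -0.042], [0.5502, -0.0425]]
plateR [[0.6504, -0.1985], [0.5496, -0.1994]]
boardL/R [[0.6743, 0.0315], [0.5304, 0.0313], [0.6744, -0.228], [0.5295, -0.2274]]
w4 plateL [[0.6505, 0.0024], [0.5986, 0.0021]]
boardL [[0.6748, 0.0314], [0.597, 0.0315]]
edge bottom [[0.6725, -0.0415], [0.6026, -0.0409]]
edge top [[0.6726, -0.0419], [0.6039, -0.0413]]
back edge [[0.6748, 0.0314], [0.6749, -0.0729]]
plateR w4 [[0.6505, -0.1976], [0.5681, -0.2044]]
boardR [[0.674, -0.2279], [0.5959, -0.2358]]
side head inner [[0.5207, -0.0004], [0.5225, -0.1281]]
side front edge [[0.5254, 0.0302], [0.5273, -0.2295]]
```

apply_moves:
  targets: [1,0,0.002,0,0,1,0.0025,0,0,0,1,0.0025,0,0,0,1,0,0,0,0]

```text
clock: 7.82
position: [0.5957, -0.0974, 0.0259]
ee_rot: [3.14, -0.085, -0.004]
force: [-5.0, 0.9, 5.0]
width: 0.104
```

apply_moves:
  targets: [1,0.0025,0,0,0,1,0.0025,0,0,0,1,0,0,0,0]

```text
clock: 8.2
position: [0.5975, -0.0977, 0.0259]
ee_rot: [3.14, -0.085, -0.004]
force: [-6.4, 1.0, 5.6]
width: 0.112
```

Run:
```python
from h import *
st=arm.observe(); im=eyes.get_image("wrist"); cv2.imwrite("pics/w5.png",im[:,:,::-1][105:250,140:340].repeat(4,0).repeat(4,1)); print(st["position"],st["ee_rot"],st["force"],st["ft_torque"],st["width"])
np.save("st5.npy",np.r_[st["position"],st["ee_rot"]])
im=eyes.get_image("side")[145:255,285:390]; cv2.imwrite("pics/s5.png",cv2.resize(im[:,:,::-1],None,fx=5,fy=5,interpolation=2))
```

```text
[ 0.59747765 -0.09765042  0.02588606] [ 3.13996257 -0.08495881 -0.00425149] [-6.37701085  1.04969882  5.62758177] [0.23773908 1.16043593 0.03610566] 0.1119969376110083
```

View pics/w5.png

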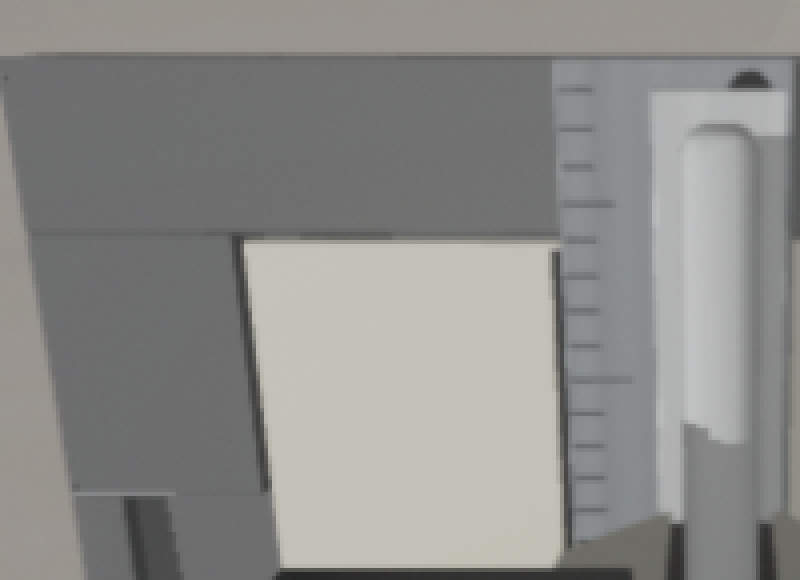

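View pics/s5.png

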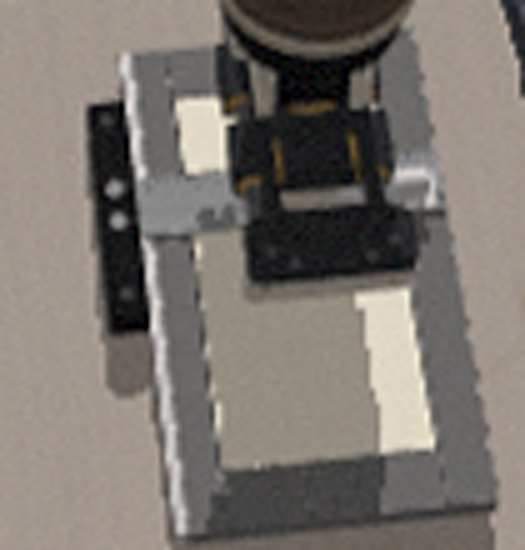

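apply_moves:
  targets: [1,0.0025,0,0,0,1,0,0,0,0]

```text
clock: 8.55
position: [0.5975, -0.0976, 0.0259]
ee_rot: [3.14, -0.085, -0.007]
force: [-8.6, 1.0, 10.3]
width: 0.108
```

apply_moves:
  targets: [1,0.0025,0,0,0,1,0,0,0,0]

```text
clock: 8.8
position: [0.5975, -0.0976, 0.0259]
ee_rot: [3.14, -0.085, -0.01]
force: [-13.2, 1.7, 13.7]
width: 0.106
```

apply_moves:
  targets: [1,0.0025,0,0,0,1,0,0,0,0]

```text
clock: 9.05
position: [0.5976, -0.0977, 0.0258]
ee_rot: [3.14, -0.085, -0.012]
force: [-15.7, 1.8, 17.6]
width: 0.105
```

apply_moves:
  targets: [1,0,0,-0.002,0,1,0,0,0,0]

```text
clock: 9.3
position: [0.5976, -0.0977, 0.0259]
ee_rot: [3.14, -0.085, -0.013]
force: [-13.3, 1.6, 8.0]
width: 0.108
```

Run:
```python
from h import *
st=arm.observe(); im=eyes.get_image("wrist"); cv2.imwrite("pics/w6.png",cv2.resize(im[105:250,140:340,::-1],None,fx=4,fy=4,interpolation=2)); print(st["position"],st["ee_rot"],st["force"],st["ft_torque"],st["width"])
np.save("st6.npy",np.r_[st["position"],st["ee_rot"]])
im=eyes.get_image("side")[145:255,285:390]; cv2.imwrite("pics/s6.png",cv2.resize(im[:,:,::-1],None,fx=5,fy=5,interpolation=2))
```

```text
[ 0.59758513 -0.09774143  0.02589847] [ 3.13988495 -0.08519085 -0.01258758] [-13.32347305   1.55365219   7.98768516] [0.33105299 2.72046028 0.02050558] 0.1083987721205148
```

View pics/w6.png

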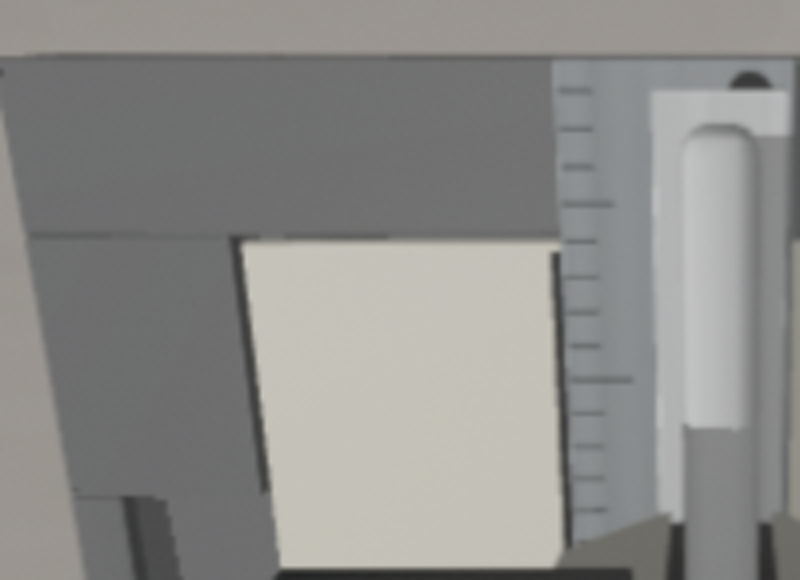

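View pics/s6.png

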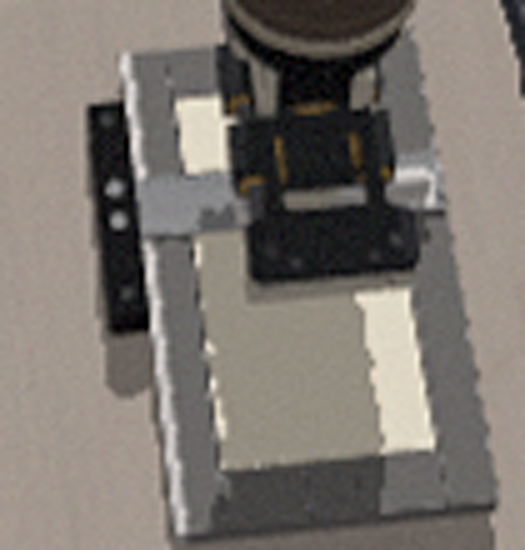

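apply_moves:
  targets: [1,-0.003,0,0,0,1,0,0,0,0]

```text
clock: 9.65
position: [0.5975, -0.0977, 0.0259]
ee_rot: [3.14, -0.085, -0.009]
force: [-8.3, 0.9, 2.9]
width: 0.107
```

apply_moves:
  targets: [0.7,0,0,0,0,0.6,0,0,0,0,0.6,0,0,0,0,0.6,0,0,0,0]

```text
clock: 10.15
position: [0.6009, -0.0976, 0.0268]
ee_rot: [3.14, -0.085, 0.0]
force: [-0.0, 0.4, 0.3]
width: 0.393
```

apply_moves:
  targets: [0.6,0,0,-0.02,0,0.6,0,0,-0.06,0,0.6,0,0,-0.1,0,0.6,0,0,-0.1,0,0.6,0,0,-0.1,0,0.6,-0.1,0,-0.1,0,0.6,-0.1,0,-0.1,0,0.6,-0.05,0,0,0,0.6,0,0,0,0]

```text
clock: 11.28
position: [0.5, -0.0922, 0.26]
ee_rot: [3.14, -0.085, 0.003]
force: [0.3, 0.4, 0.1]
width: 0.398
```

Run:
```python
from h import *
st=arm.observe(); im=eyes.get_image("wrist"); cv2.imwrite("pics/w7.png",im[:,:,::-1]); print(st["position"],st["ee_rot"],st["force"],st["width"])
np.save("st7.npy",np.r_[st["position"],st["ee_rot"]])
im=eyes.get_image("side")[145:255,285:390]; cv2.imwrite("pics/s7.png",cv2.resize(im[:,:,::-1],None,fx=5,fy=5,interpolation=2))
```

```text
[ 0.50001162 -0.09221082  0.26003901] [ 3.13959713e+00 -8.53077340e-02  2.54230806e-03] [0.3188286  0.44018701 0.14204998] 0.39848608295889626
```

View pics/w7.png

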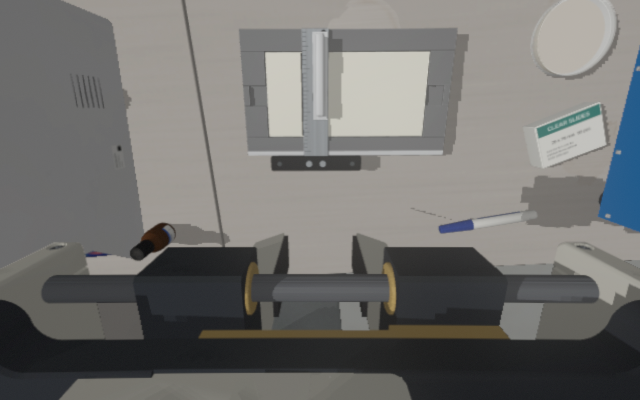

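View pics/s7.png

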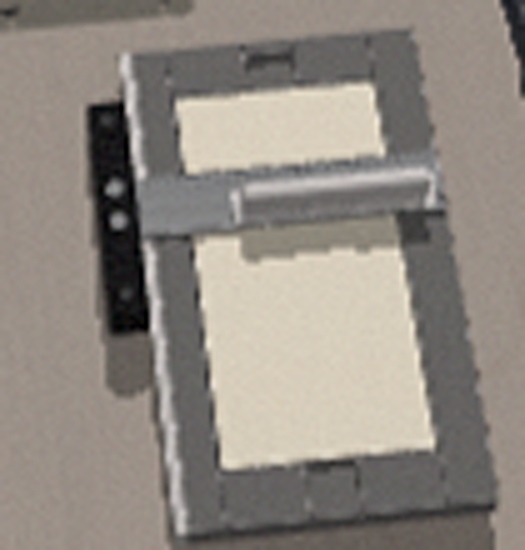

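Run:
```python
import cv2
a=cv2.imread('pics/w7.png')[20:180,235:395]; cv2.imwrite('pics/w7c.png',cv2.resize(a,(800,600)[:1]+(600,) if 0 else (600,600),interpolation=cv2.INTER_CUBIC))
```

```text
(no output)
```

View pics/w7c.png

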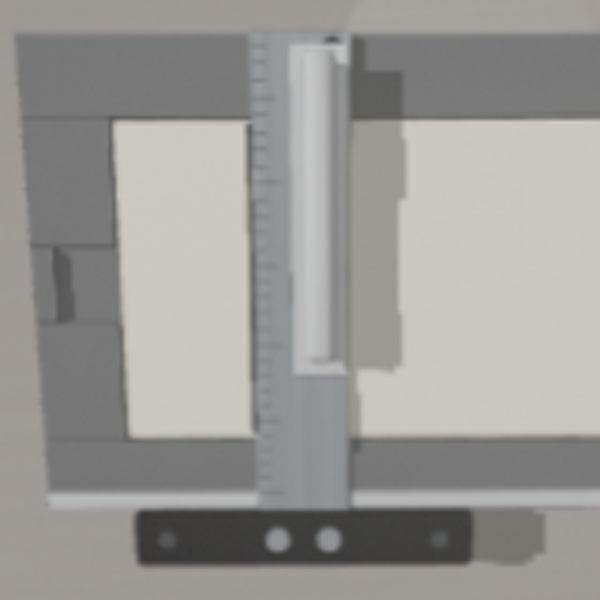

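apply_moves:
  targets: [0.6,-0.065,0.025,0,0,0.6,-0.065,0.025,0,0,0.6,0,0,0.1,0,0.6,0,0,0.1,0,0.6,0,0,0.1,0,0.6,0,0,0,0]

```text
clock: 12.12
position: [0.4463, -0.1089, 0.1362]
ee_rot: [-3.139, 0.084, 0.01]
force: [0.1, -0.9, 0.6]
width: 0.402
```

Run:
```python
from h import *
st=arm.observe(); im=eyes.get_image("wrist"); cv2.imwrite("pics/w8.png",im[:,:,::-1]); print(st["position"],st["ee_rot"],st["force"],st["width"])
np.save("st8.npy",np.r_[st["position"],st["ee_rot"]])
```

```text
[ 0.44634788 -0.10885971  0.13620778] [-3.13912275  0.08391252  0.00975575] [ 0.06399094 -0.85628744  0.58384078] 0.40163015715277656
```

View pics/w8.png

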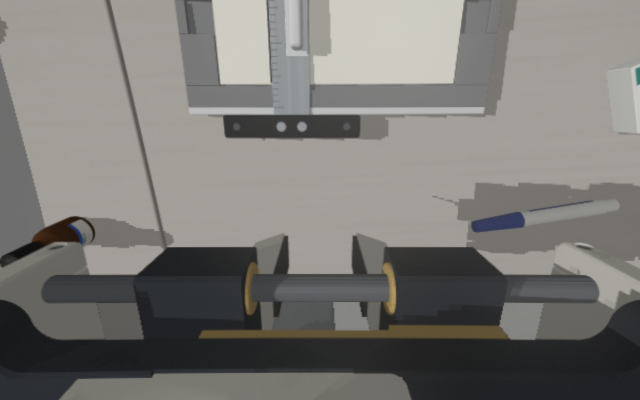

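Run:
```python
import cv2
im=cv2.imread('pics/w8.png')
cv2.imwrite('pics/w8c.png',cv2.resize(im[70:145,210:370],(800,375),interpolation=cv2.INTER_CUBIC))
cv2.imwrite('pics/w8d.png',cv2.resize(im[100:125,215:375],(800,250),interpolation=cv2.INTER_NEAREST))
```

```text
(no output)
```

View pics/w8c.png

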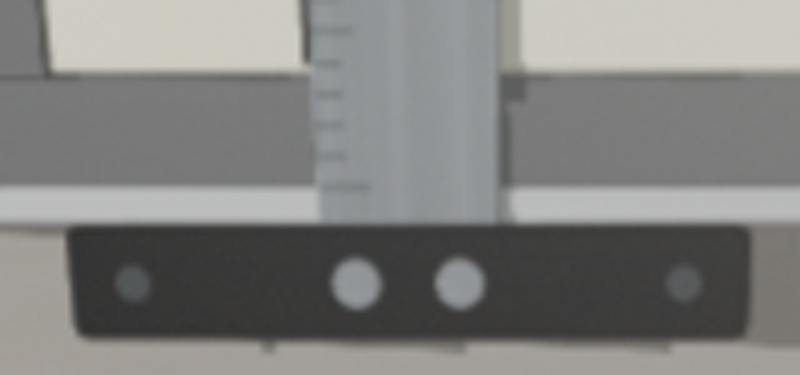

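View pics/w8d.png

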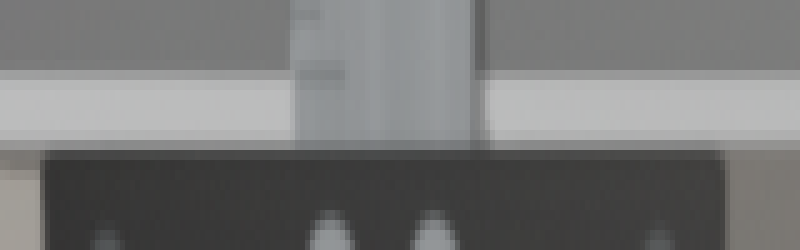

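```bash
python3 -c "
from cell import arm
print(arm.sign_off())"
```

```text
the job is handed in; nothing more can be done
None
```

The T-square is in place and the job is handed in at about 12 s of the 48 s allowed. I gripped its guard, turned it about 0.17 rad and slid it left to the line. I then pushed it forward until the head stopped against the board's front face, at about 15 N, released it and backed the arm clear.

- **Head:** the last overhead wrist picture showed it flush with the metal edging along its full length, with no visible gap at either end. It also stopped moving while the push force kept rising, which fits full contact.
- **Blade edge:** almost the whole 2 mm line shows just left of the edge, so the edge is about 1 mm right of the line's middle. The limit is 4 mm.
- **Flatness:** it looked flat on the board in the pictures, but I did not measure tilt or height separately.
- **Other objects:** I saw no sign that the pens, box, petri dish or dropper had moved, and the arm never came near them. I did not measure their positions afterwards.
- **Disagreement:** the coarser side camera and an earlier wrist view seemed to show a gap of about 2 to 3 mm at the head. I put that down to viewing angle, and the close overhead view showed no gap.

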